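Check-weigh a board carrier on the hook scale

ROBOT

A 6-joint arm with a two-finger parallel gripper is mounted at the origin on the work surface. World frame = base frame: x ahead of the robot, y to its left, z up, the work surface at z = 0. Lengths are in m, angles in rad, forces in N, time in s.
With the tool pointing down it reaches from about 0.275 to 0.775 m from the base axis. Payload 14.6 kg.
Tool frame: the origin (TCP) lies at the centre of the arm's flange, where the gripper is bolted on; the fingertips stand 173 mm ahead of it and the grasp point (between the pads) lies 155 mm ahead of it (arm.tips_ahead is the distance from the TCP to the fingertips, in m); z points along the fingers, y is the line along which they close (so a half turn about z gives the same grasp; the last joint's range is limited). The gripper opens to 85 mm and grips with 20 to 120 N. Pads are 22 mm wide; open, the fingers measure 114 mm over their backs; the gripper's body (76 mm by 85 mm) begins 54 mm behind the grasp point. The pads swing forward as they close: fully open they stand 13 mm farther back than shut.
Start: joints at [-1.472, 0.263, -0.048, 1.259, 0, 1.415], TCP at [0.132, -0.508, 0.405] pointing down, gripper open.
Joint ranges: [-2.65, 2.65], [-0.89, 1.7], [-1.18, 1.37], [-2.13, 2.11], [-1.35, 1.29], [-3.14, 3.14]. Speed limits (rad/s): [1.89, 1.89, 2.57, 2.79, 3.14, 3.14].

INTERFACE

Orientations are given as [roll, pitch, yaw] about the fixed x, y, z axes, in that order (R = Rz(yaw) Ry(pitch) Rx(roll)).
In Python, from rig import arm gives the robot as it stands. Calls block until the motion is done:
- arm.movep(position, orientation): joint-space move of the TCP to a pose.
- arm.move_linear(position, frame=None, velocity=0.15, guard=None): straight line of the TCP; frame=None keeps the orientation; velocity is the mean speed in m/s. With guard (N) it stops when the force on the tool has changed by that much, and returns True; else False.
- arm.goto_joints(angles): joint-space move.
- arm.gripper_to(opening): finger opening in m; the grip force is fixed at half the most; returns when the fingers have stopped.
- arm.pause(seconds).
- arm.ik(position, orientation): joint angles nearest the present ones, or None.
- arm.get_image(name): name is "scene" or "top" or "wrist"; returns a dict with "img" (420x560x3 uint8, red, green, blue), "K" (3x3 intrinsics, pixels), "cam_to_world" (4x4, takes a point from camera to world coordinates). Camera axes: x right, y down, z forward; pixel columns grow to the right and rows downward; lengths in m; the calibration is good to about 2 mm. A picture is of the moment at which its call begins. There is no depth.
A pose or a line that the arm cannot do raises arm.MotionError and nothing moves.
- arm.job_done(): hands the job in; it is judged then, once.
Readings, each from a call of its own:
- arm.read_time_s(): time.
- arm.read_q(): joint angles.
- arm.read_qd(): joint speeds.
- arm.read_joint_torque(): joint torques, N m.
- arm.read_eef_pos(): TCP position.
- arm.read_tool_rot(): TCP orientation.
- arm.read_wrist_force(): force on the tool from outside, world axes, zero at the start.
- arm.read_moment(): the same for the moment, N m.
- arm.read_gripper_width(): finger opening in m.
- arm.read_gripper_force(): force on a finger pad.
Only numpy, scipy, OpenCV 4.12 (cv2) and the standard library are available. Lean on these libraries where they do the work, as an engineer would, in place of code of your own. Each camera call takes 0.05 s, during which the arm holds its last target. There are 200 camera calls.

TASK

Take the board carrier that waits in the single stand and hang it by its wire loop on the hook of the spring scale, easing its weight on slowly so that the scale neither jerks nor is forced, then let go and let it hang free until the pointer has been at rest for a good second. Then lift it slowly off the hook and stand it fully down in the free slot of the two-slot rack, leaving the carrier already there and the other things on the bench alone.

Things in the scene. Friction and masses are not known exactly. Their poses are not given: they have to be found in the camera images.
- carrier: Upright frame round a power board, 150 long (x) x 12 thick (y; board parts 26) x 90 mm high, a 5 mm wire loop on the middle of its top. Origin: centre of underside, z up. The top rail is solid from 68 to 90 mm up, full length: grip it across y, 40 to 65 mm from the middle, tool leaning away from the loop to clear the scale's tube. Mass hidden, 150 to 510 g, balanced. Starts in the stand.
- loop (a point): Middle of the wire at the peak of the carrier's loop, 120.5 mm above the carrier's underside. The loop lies in the carrier's x-z plane: open from 90 mm (top of rail) to 118 mm (underside of wire at the peak), 35 mm wide below, roofed to the peak so that the hook finds the middle.
- stand: Single low stand on the bench in which the carrier waits, fixed, 180 x 100 mm with one slot along its x. Origin at the centre of its underside. Slot floor 8 mm up, slot 160 mm long, 15 mm wide, with 22 mm of straight wall and a flared mouth, 40 mm high in all.
- scale: Spring scale on a rod stand, fixed. Origin on the bench straight below the hook. Grey base plate 250 x 160 x 12 mm (from 80 mm before to 170 mm behind the origin, along its x); rod 130 mm behind the hook (its +x); a clear vertical tube 27 mm across hangs over the hook from 297 to 497 mm up.
- hook_seat (a point): Bottom of the hook's inner curve; a hung loop's wire middle is 2.5 mm above it. 237 mm over the bench unloaded; sinks under load. Axes as scale. 4 mm wire bent in the y-z plane: tip on the +y side, top 15 mm above, inner face 7 to 9 mm, outer face 13 mm from the middle; stem on -y, inner face 7 mm away, joining the middle line 34 mm up. Pass the loop over the tip towards -y, then lower it.
- hook (a joint): How far the hook is pulled down, m; 0 unloaded, 12.5 mm for each 100 g (spring 78.5 N/m, lightly damped: a load let go before the spring carries it bounces, one pulled too low springs back). The marks end at 0.08 m. It should never move faster than 0.12 m/s.
- rack: Two-slot rack, fixed, 180 x 150 mm, slots along its x, like that of the stand, 76 mm apart. Origin at the centre of its underside. A carrier already weighed stands in the slot on its -y side; the slot on its +y side is free.
- free_slot (a point): Centre of the floor of the free slot of the rack, 8 mm above the bench; x along the slot. Slot as in the stand: 160 x 15 mm inside, 22 mm straight walls, flared mouth, top 32 mm above this point. A seated carrier's underside rests on this floor.
- weighed_carrier: A carrier like the first, already weighed, standing in the other slot of the rack; leave alone. Origin at the centre of its underside.
- mouse: Computer mouse on the bench, 100 x 60 x 32 mm; leave alone. Origin at the centre of its underside.
- screwdriver: Screwdriver lying on the bench, 150 mm long, handle to its -x; leave alone.
Not all that is in view belongs to the job. Leave any yellow look-alike of the carrier alone.

How it is judged:
By the outcome, as a careful person would: the job done as asked, in the order asked, and still so for the second after the job is handed in, with the robot touching nothing.
It also fails if it takes over 72 s, if anything falls off the work surface, if the arm or the gripper's body presses on something with over 40 N, if the wrist force passes 120 N, or if a joint passes its speed limit or range.

## Working session

There is one attempt and no reset: what is moved stays moved. The work goes in short steps, each a Python script; the robot and the scene stay as the last script left them, time stands still between calls to the robot, and variables do not carry over. Pictures are saved under pics/ and viewed, at most 10 in all, crops included, and the job is handed in when it is done.

```bash
mkdir -p pics; ls
cat > h.py <<'E'
import numpy as np, cv2
from rig import arm
def snap(n,fn):
    d=arm.get_image(n); np.savez('pics/'+fn+'.npz',**d); cv2.imwrite('pics/'+fn+'.png',d['img'][:,:,::-1]); return d
def ray(d,u,v):
    T=np.array(d['cam_to_world']);r=T[:3,:3]@np.linalg.inv(d['K'])@[u,v,1.]; return T[:3,3],r
def onz(d,u,v,z):
    o,r=ray(d,u,v); return o+r*(z-o[2])/r[2]
def proj(d,p):
    T=np.linalg.inv(d['cam_to_world']);c=T[:3,:3]@np.array(p)+T[:3,3];q=d['K']@c;return q[:2]/q[2]
E
python3 - <<'E'
from h import *
a=snap('scene','s0');b=snap('top','t0')
for d in(a,b): print(np.round(d['cam_to_world'],3).tolist(),np.round(d['K'],1).tolist())
big=np.hstack([a['img'],b['img']])[:,:,::-1]
for n,d in(('s0b',a),('t0b',b)): cv2.imwrite(f'pics/{n}.png',cv2.resize(d['img'][:,:,::-1],(800,600),interpolation=cv2.INTER_CUBIC))
print(arm.read_time_s())
E
```

```text
pics
[[-0.776, 0.411, -0.479, 1.04], [0.631, 0.509, -0.585, 0.591], [0.003, -0.756, -0.654, 0.83], [0.0, 0.0, 0.0, 1.0]] [[410.2, 0.0, 279.4], [0.0, 410.2, 211.9], [0.0, 0.0, 1.0]]
[[-0.005, -0.993, 0.119, 0.419], [-1.0, 0.006, 0.009, -0.007], [-0.01, -0.119, -0.993, 1.235], [0.0, 0.0, 0.0, 1.0]] [[445.4, 0.0, 282.5], [0.0, 445.4, 203.3], [0.0, 0.0, 1.0]]
0.1
```

View pics/s0b.png

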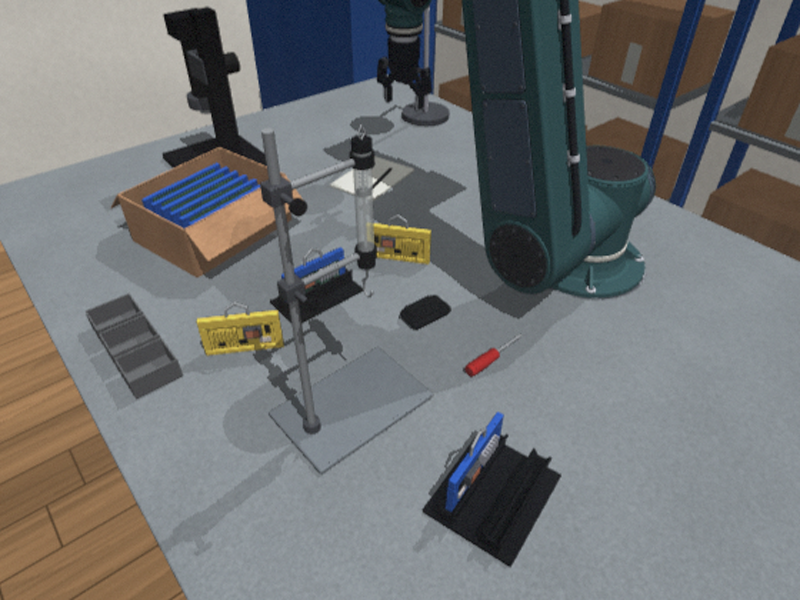

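View pics/t0b.png

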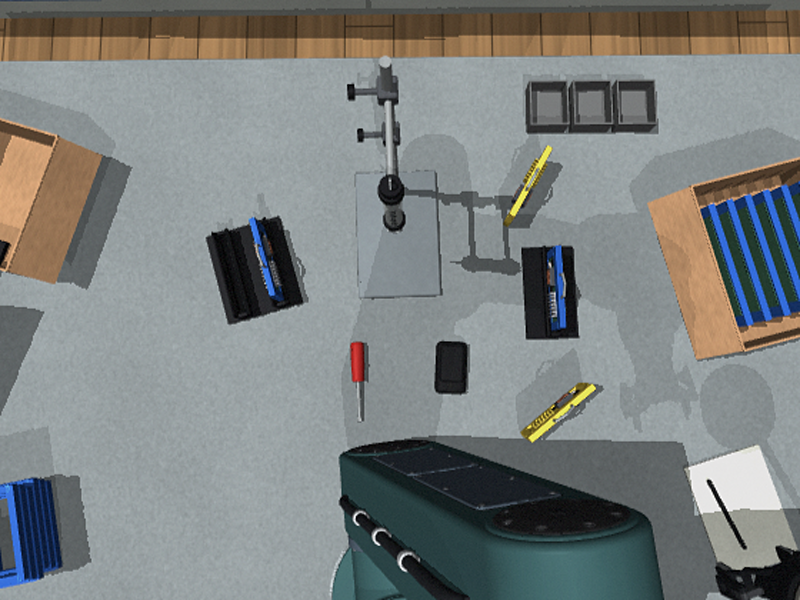

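Candidates (800-px top view): blue in the single stand (558,285), which is the target by description. The others are blue in the rack (265,260, already weighed), yellow look-alikes (528,185) and (560,412), and blues in the boxes (770,260) and (30,530). The scale base is at (398,235) and the hook is hidden under the tube at (393,205). Next is a close crop of the stand, rack and scale.

Run:
```python
from h import *
b=cv2.imread('pics/t0.png');a=cv2.imread('pics/s0.png')
def crop(im,x,y,w,h,s): return cv2.resize(im[y:y+h,x:x+w],(w*s,h*s),interpolation=cv2.INTER_CUBIC)
A=crop(b,358,165,66,75,6)   # 396x450
B=crop(b,140,150,66,75,6)
cv2.imwrite('pics/c1.png',np.hstack([A,B]))
A=crop(a,290,285,110,115,5)
C=crop(a,180,150,50,115,5)
cv2.imwrite('pics/c2.png',np.hstack([A,C]))
```

```text
(no output)
```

View pics/c1.png

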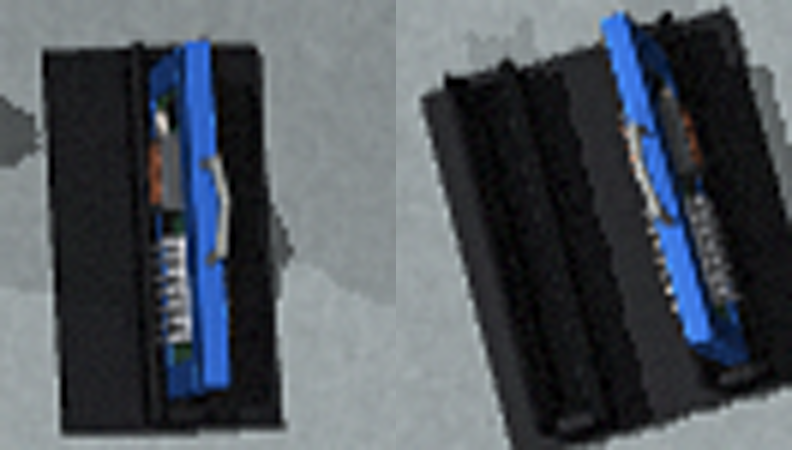

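View pics/c2.png

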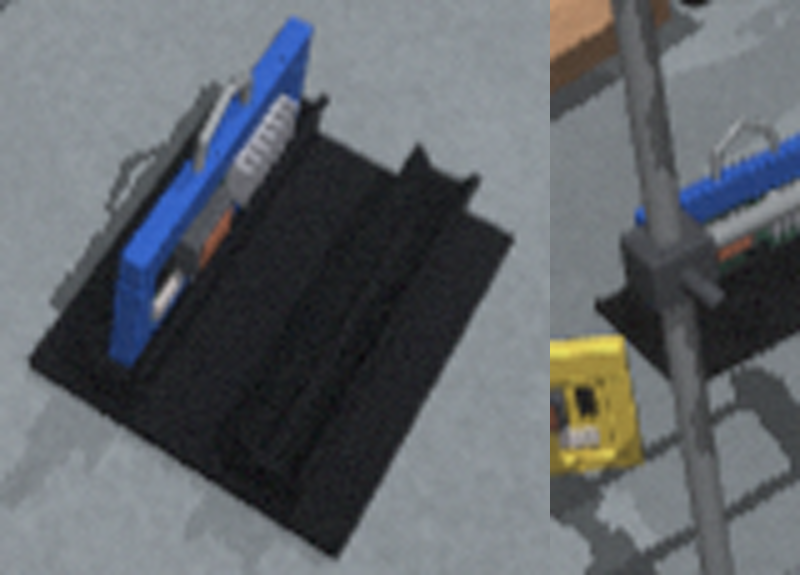

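The crops confirm the choice. The target rail is blue, with ends at crop (197,41) and (217,387), alone in a single stand. The rack's free slot is on the left (+y), and its carrier is on the right. Now I'll compute positions.

Run:
```python
from h import *
b=dict(np.load('pics/t0.npz'));a=dict(np.load('pics/s0.npz'))
f=lambda x,y,ox,oy,s:((x+.5)/s-.5+ox,(y+.5)/s-.5+oy)
P=lambda d,u,z:onz(d,*u,z)
def yaw(v): return np.degrees(np.arctan2(v[1],v[0]))
c=[P(b,f(x,y,358,165,6),.098) for x,y in((185,42),(209,40),(203,388),(229,386))]
t,bo=(c[0]+c[1])/2,(c[2]+c[3])/2
print('carrier',(t+bo)/2,np.linalg.norm(t-bo),yaw(t-bo))
s=[P(b,f(x,y,358,165,6),.0) for x,y in((43,48),(258,46),(62,432),(285,427))]
print('stand',np.mean(s,0),yaw(s[0]-s[2]),yaw(s[1]-s[3]))
r=[P(b,f(x-396,y,140,150,6),.0) for x,y in((422,92),(728,10))]
print('rack far edge',r,yaw(r[1]-r[0]))
r=[P(a,f(x,y,290,285,5),.0) for x,y in((30,362),(336,558),(514,238))]
print('rack scene',r,(r[0]+r[2])/2,yaw(r[0]-r[1]),yaw(r[1]-r[2]),np.linalg.norm(r[0]-r[1]),np.linalg.norm(r[1]-r[2]))
c=[P(b,f(x-396,y,140,150,6),.098) for x,y in((602,18),(625,12),(692,346),(716,338))]
t,bo=(c[0]+c[1])/2,(c[2]+c[3])/2;y=np.radians(yaw(t-bo))
print('weighed',(t+bo)/2,np.linalg.norm(t-bo),yaw(t-bo),'free',(t+bo)/2+.076*np.array([-np.sin(y),np.cos(y),0]))
g=lambda x,y:((x+.5)*.7-.5,(y+.5)*.7-.5)
p=[P(b,g(*u),.012) for u in((357,172),(436,172),(441,296),(361,297))]
print('plate',p); 
p=[P(a,g(*u),.012) for u in((379,349),(433,395),(322,472),(270,412))]
print('plate sc',p)
print('hook sc',P(a,g(368,294),.237))
im=cv2.imread('pics/s0.png');im2=cv2.imread('pics/t0.png')
A=cv2.resize(im[165:215,235:275],None,fx=10,fy=10,interpolation=cv2.INTER_CUBIC)
B=cv2.resize(im2[110:215,245:315],None,fx=5,fy=5,interpolation=cv2.INTER_CUBIC)
B=cv2.copyMakeBorder(B,0,0,0,0,0);A=cv2.copyMakeBorder(A,0,25,0,0,0)
cv2.imwrite('pics/c3.png',np.hstack([A,B]))
```

```text
carrier [ 0.56264339 -0.27748367  0.098     ] 0.14927445417458787 1.1778000953855146
stand [ 0.56390883 -0.27979788  0.        ] 1.2661763234080832 1.9195452898128842
rack far edge [array([0.67922872, 0.39632745, 0.        ]), array([0.71775282, 0.25242401, 0.        ])] -75.01289568953206
rack scene [array([0.71256264, 0.24853654, 0.        ]), array([0.67232522, 0.39250551, 0.        ]), array([0.49801856, 0.34225892, 0.        ])] [0.6052906  0.29539773 0.        ] -74.3850254493745 16.080446822287794 0.14948616707451584 0.1814043281550485
weighed [0.62040855 0.26059659 0.098     ] 0.14968081316096934 16.440389043951033 free [0.59889921 0.3334893  0.098     ]
plate [array([0.80343856, 0.09605948, 0.012     ]), array([ 0.8022459 , -0.06041685,  0.012     ]), array([ 0.55527029, -0.06746049,  0.012     ]), array([0.55419763, 0.0872672 , 0.012     ])]
plate sc [array([ 0.55987025, -0.0588089 ,  0.012     ]), array([0.55503054, 0.0945979 , 0.012     ]), array([0.79883846, 0.10221187, 0.012     ]), array([ 0.80298308, -0.05623448,  0.012     ])]
hook sc [0.63151554 0.01303111 0.237     ]
```

View pics/c3.png

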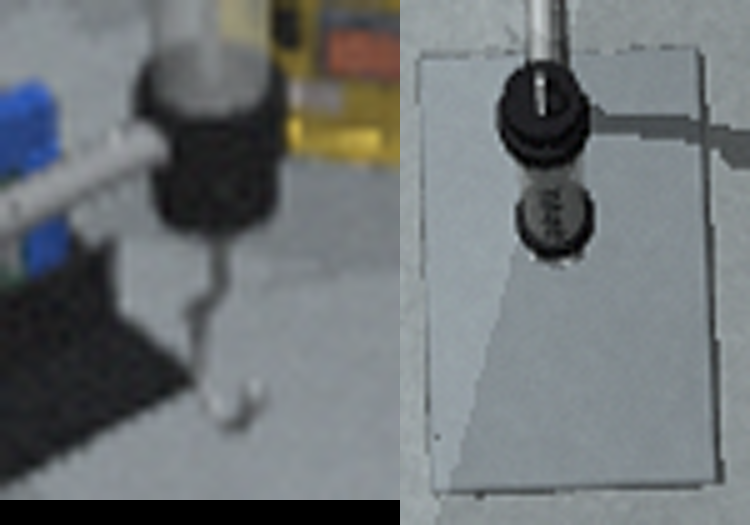

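The crop shows the hook's seat at about (234,415) and its tip at (255,388), which is on the +y side. The plate corners are at (418,55), (700,47), (718,482) and (435,492). Refine the hook position and check IK.

```bash
cat >> h.py <<'E'
from scipy.spatial.transform import Rotation as R
G=.155
def pose(p,yaw,tilt,flip=False):
    """grasp point p; carrier yaw (rad); body leans toward carrier -x by tilt (rad) -> (TCP pos, rpy)"""
    z=R.from_euler('z',yaw).apply([np.sin(tilt),0,-np.cos(tilt)])
    y=R.from_euler('z',yaw).apply([0,1. if flip else -1.,0])
    M=np.column_stack([np.cross(y,z),y,z])
    return np.array(p)-G*z, R.from_matrix(M).as_euler('xyz')
E
python3 - <<'E'
from h import *
b=dict(np.load('pics/t0.npz'));a=dict(np.load('pics/s0.npz'))
f=lambda x,y,ox,oy,s:((x+.5)/s-.5+ox,(y+.5)/s-.5+oy)
q=[onz(b,*f(x-400,y,245,110,5),.012) for x,y in((418,55),(700,47),(718,482),(435,492))]
x=((q[0]-q[3])+(q[1]-q[2]));x/=np.linalg.norm(x)
print(q,np.degrees(np.arctan2(x[1],x[0])),'origin from plate',np.mean(q,0)-.045*x)
print('seat scene',onz(a,*f(234,415,235,165,10),.237))
print('R0',arm.read_tool_rot())
for n,p,yw in(('stand',[.5626-.053,-.2785,.088],.025),('hookhi',[.631-.053,.012,.26],.035),('hooklo',[.631-.053,.012,.11],.035),('hookfr',[.631-.053,.06,.26],.035),('rack',[.601-.053,.332-.015,.088],.28),('rackhi',[.55,.317,.25],.28)):
  for t in(20,30):
    for fl in(0,1):
      P,o=pose(p,yw,np.radians(t),fl); j=arm.ik(P,o); print(n,t,fl,np.round(P,3),None if j is None else np.round(j,2))
E
```

```text
[array([0.80245125, 0.10044627, 0.012     ]), array([ 0.80589779, -0.05918326,  0.012     ]), array([ 0.55819356, -0.06652796,  0.012     ]), array([0.55351729, 0.08989239, 0.012     ])] 2.0640165793801293 origin from plate [0.63504417 0.01453614 0.012     ]
seat scene [0.63147899 0.01485436 0.237     ]
R0 [-3.14061676e+00 -1.44697326e-04  2.53809416e-01]
stand 20 0 [ 0.457 -0.28   0.234] [-0.75  0.31 -0.53  0.48  0.24  2.39]
stand 20 1 [ 0.457 -0.28   0.234] [-0.75  0.31 -0.53  0.48  0.24 -0.75]
stand 30 0 [ 0.432 -0.28   0.222] [-0.82  0.27 -0.68  0.26  0.38  2.37]
stand 30 1 [ 0.432 -0.28   0.222] [-0.82  0.27 -0.68  0.26  0.38 -0.77]
hookhi 20 0 [0.525 0.01  0.406] [-0.15  0.12 -0.27  0.84  0.06  2.97]
hookhi 20 1 [0.525 0.01  0.406] [-0.15  0.12 -0.27  0.84  0.06 -0.17]
hookhi 30 0 [0.501 0.009 0.394] [-0.17  0.03 -0.46  0.57  0.1   2.97]
hookhi 30 1 [0.501 0.009 0.394] [-0.17  0.03 -0.46  0.57  0.1  -0.18]
hooklo 20 0 [0.525 0.01  0.256] [-0.15  0.24 -0.56  0.42  0.06  2.97]
hooklo 20 1 [0.525 0.01  0.256] [-0.15  0.24 -0.56  0.42  0.06 -0.17]
hooklo 30 0 [0.501 0.009 0.244] [-
[... 237 characters left out ...]
3 -0.08]
hookfr 30 0 [0.501 0.057 0.394] [-0.06  0.04 -0.45  0.56  0.05  3.06]
hookfr 30 1 [0.501 0.057 0.394] [-0.06  0.04 -0.45  0.56  0.05 -0.08]
rack 20 0 [0.497 0.302 0.234] [ 0.42  0.35 -0.46  0.41 -0.05 -3.01]
rack 20 1 [0.497 0.302 0.234] [ 0.42  0.35 -0.46  0.41 -0.05  0.13]
rack 30 0 [0.474 0.296 0.222] [ 0.43  0.31 -0.65  0.09 -0.07 -3.01]
rack 30 1 [0.474 0.296 0.222] [ 0.43  0.31 -0.65  0.09 -0.07  0.13]
rackhi 20 0 [0.499 0.302 0.396] [ 0.41  0.23 -0.16  0.83 -0.05 -3.02]
rackhi 20 1 [0.499 0.302 0.396] [ 0.41  0.23 -0.16  0.83 -0.05  0.13]
rackhi 30 0 [0.476 0.296 0.384] [ 0.43  0.14 -0.36  0.55 -0.07 -3.02]
rackhi 30 1 [0.476 0.296 0.384] [ 0.43  0.14 -0.36  0.55 -0.07  0.13]
```

```bash
cat >> h.py <<'E'
TILT=np.radians(22); OFF=.053; GH=.087
def cpose(c,yaw,up=0):
    """TCP pose that has carrier (underside centre c, yaw) in grip, raised by up"""
    p=np.array(c)+R.from_euler('z',yaw).apply([-OFF,0,GH+up]); return pose(p,yaw,TILT,True)
CAR=np.array([.5630,-.2780,.008]); CY=np.radians(1.3)
HOOK=np.array([.633,.0147,.237]); HY=np.radians(2.0)
SLOT=np.array([.600,.333,.008]); RY=np.radians(16.0)
E
python3 - <<'E'
from h import *
P,o=cpose(CAR,CY,.10)
arm.movep(P,o); print(arm.read_time_s(),arm.read_wrist_force())
d=snap('wrist','w1')
# overlay predicted carrier rail corners
im=d['img'][:,:,::-1].copy()
for x in(-.075,.075):
  for y in(-.006,.006):
    u=proj(d,CAR+R.from_euler('z',CY).apply([x,y,.09])); cv2.circle(im,tuple(int(round(k)) for k in u),2,(0,255,0),-1)
cv2.imwrite('pics/w1b.png',cv2.resize(im,(800,600)))
E
```

```text
1.975 [-0.37447069  0.21990521  0.3027152 ]
```

View pics/w1b.png

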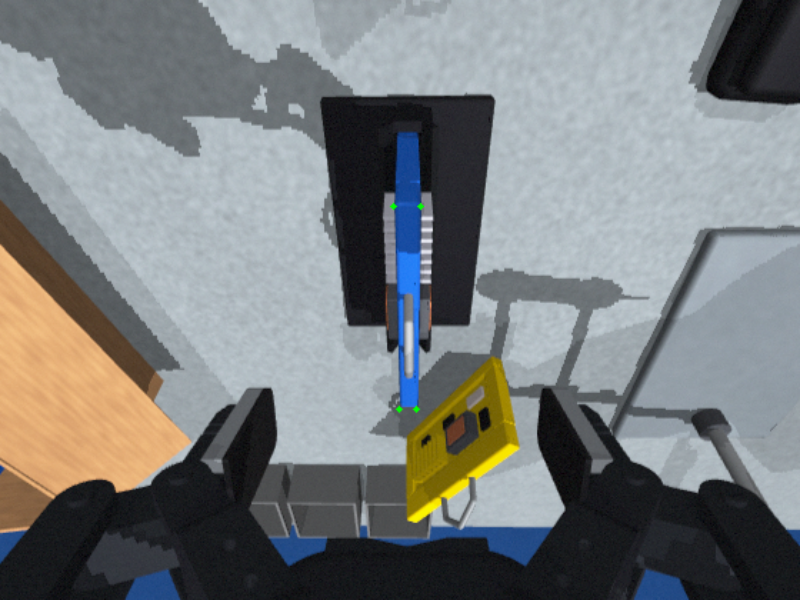

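The overlaid rail corners coincide with the blue rail ends at (407,207) and (408,409), so the pose is good. Grip and lift, and weigh it.

Run:
```python
from h import *
f0=np.mean([arm.read_wrist_force() for _ in range(3)],0)
P,o=cpose(CAR,CY); print('stop',arm.move_linear(P,velocity=.08,guard=15))
arm.gripper_to(0.0); print('w',arm.read_gripper_width(),arm.read_gripper_force(),arm.read_wrist_force())
arm.move_linear(P+[0,0,.16],velocity=.08); arm.pause(.5)
fs=[]
for _ in range(10): fs.append(arm.read_wrist_force()); arm.pause(.05)
print('f0',f0,'f',np.mean(fs,0),np.std(fs,0),'mom',arm.read_moment(),'w',arm.read_gripper_width(),arm.read_time_s())
s=snap('scene','s1'); snap('wrist','w2')
im=cv2.imread('pics/s1.png')
cv2.imwrite('pics/s1b.png',cv2.resize(im[100:310,150:430],(800,600),interpolation=cv2.INTER_CUBIC))
```

```text
stop False
w 0.010929971560577605 59.48004484176636 [-2.35233733  0.99288334  5.10326307]
f0 [ 0.39530953 -0.22938254  0.47132229] f [-0.17773366  0.12259893 -5.04317076] [0.30437372 0.36007954 0.48964807] mom [-0.03606886  0.91539985 -0.02313574] w 0.010552989430901811 7.25
```

View pics/s1b.png

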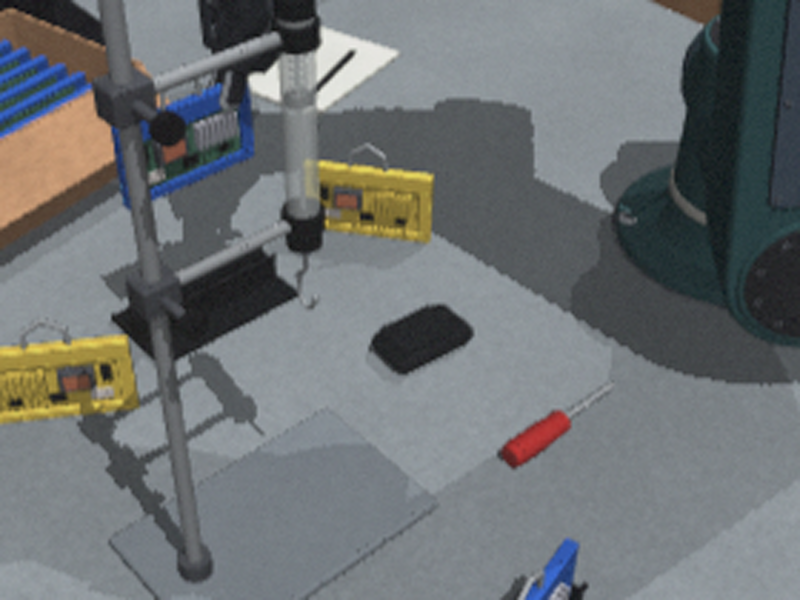

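The carrier (blue, crop (185,145)) is held level, and it weighs about 5.3 N. I'll carry it round the front to the +y side of the hook and look closely.

Run:
```python
from h import *
P,o=cpose([.49,-.25,.15],HY); arm.movep(P,o)
P,o=cpose([.49,.075,.15],HY); arm.move_linear(P,o,velocity=.2)
lp=HOOK+R.from_euler('z',HY).apply([0,.048,0]); lp[2]=.2595
P,o=cpose(lp-[0,0,.1205],HY); arm.move_linear(P,o,velocity=.12); arm.pause(.4)
fs=[]
for _ in range(25): fs.append(arm.read_wrist_force()); arm.pause(.03)
print('f',np.mean(fs,0),arm.read_time_s(), arm.read_eef_pos()-P)
s=snap('scene','s2'); w=snap('wrist','w3')
def mark(d,im,p,c,k,ox,oy):
    u=proj(d,p); cv2.circle(im,(int((u[0]-ox+.5)*k),int((u[1]-oy+.5)*k)),3,c,-1); print(u)
A=cv2.resize(s['img'][150:225,215:275,::-1],None,fx=8,fy=8,interpolation=cv2.INTER_CUBIC)
print('hook,loop px'); mark(s,A,HOOK,(0,0,255),8,215,150); mark(s,A,lp,(0,255,0),8,215,150)
u=proj(w,HOOK); print('wrist hook',u,'loop',proj(w,lp))
B=w['img'][:,:,::-1].copy(); 
for p,c in((HOOK,(0,0,255)),(lp,(0,255,0))):
    q=proj(w,p); cv2.circle(B,(int(q[0]+.5),int(q[1]+.5)),2,c,-1)
B=B[:, 120:440]
B=cv2.copyMakeBorder(B,0,180,0,0,cv2.BORDER_CONSTANT)
cv2.imwrite('pics/m1.png',np.hstack([A,B]))
```

```text
f [ 0.21538571 -0.08560158 -4.94695389] 12.1083 [ 1.51926284e-05 -1.32569064e-05 -1.71077505e-06]
hook,loop px
[257.36550669 206.28951044]
[271.08958269 209.16832551]
wrist hook [193.78000621 371.8326273 ] loop [284.41219406 420.6958358 ]
```

View pics/m1.png

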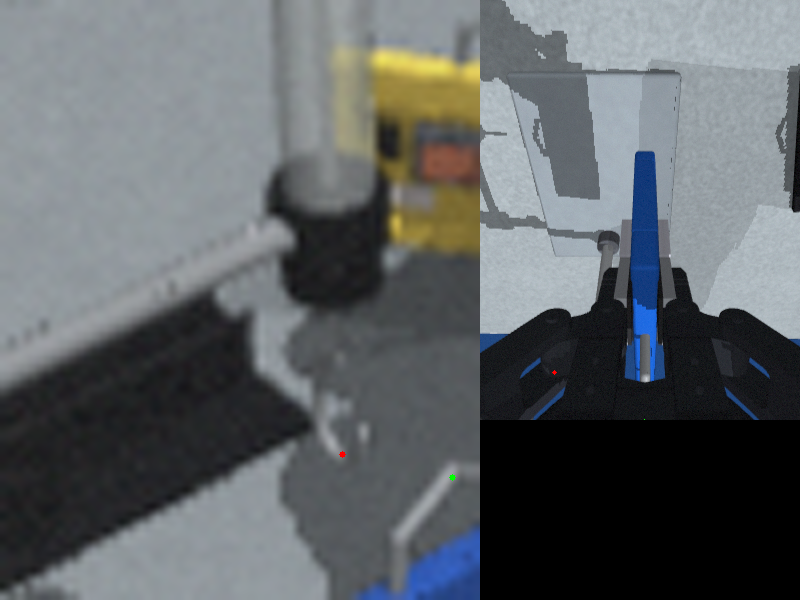

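The hook seat mark (343,455) agrees with the image. The loop apex is seen at about (455,470) against a prediction of (452,477), so it may sit 1 to 2 mm high. I'll check it numerically in the saved picture.

Run:
```python
import cv2,numpy as np
g=cv2.cvtColor(cv2.imread('pics/s2.png'),cv2.COLOR_BGR2GRAY)
print('hook c252-264 r196-212');print(g[196:213,252:265])
print('loop c262-282 r203-216');print(g[203:217,262:283])
```

```text
hook c252-264 r196-212
[[ 86  73  81  78  83  89  89  90  91  91  89  89  90]
 [130 121  83  81  89  87  91  89  88  86  89  90  88]
 [147 144  83  86  88  87  86  93  84  88  88  90  89]
 [132 143  97 111 123  87  89  92  86  91  89  88  89]
 [ 89 128 101 123 145 126 126  88  88  90  90  91  90]
 [ 44  82 103 127 148 120 116  89  89  89  89  91  91]
 [ 39  49  98 133 115  94  90  86  91  86  86  89  89]
 [ 29  36  87 145 104  90  88  95 138  86  88  88  89]
 [ 51  75  91 144 142  90  90  89 138  82  87  89  89]
 [ 78  90  92 120 167 111  90  84 104  80  88  92  90]
 [ 88  87  88  93 136 135  89  82  97  87  92  90  90]
 [ 90  85  89  94  94 110  86  81  92  87  93  89  89]
 [ 91  91  89  90  90  87  85  87  91  91  92  91  91]
 [ 89  89  88  90  91  89  93  86  87  87  90  91  90]
 [ 91  90  91  92  87  91  88  88  89  89  95  86  90]
 [ 91  87  90  91  87  85  91  93  91  93  92  90  94]
 [ 91  91  89  90  90  88  88  91  88  89  89  92  94]]
loop c262-282 r203-216
[[ 88  88  89  88  91  92  87  88  88  88  89  87  87  88  92  91  88  89
   90  91  78]
 [ 87  89  89  83  91  86  92
[... 428 characters left out ...]
0  94  90  89  88 104 155 152 105 110 110 115 119 124 124  97
   86  54  91]
 [ 95  86  90  92  90  89  93 140 160 116  86  89  91  96  90  92 103  99
   88  63 112]
 [ 92  90  94  88  89  88 134 156 131  94  92  94  90  90  84  79  97  98
   85  61 108]
 [ 89  92  94  89  95 120 162 145  91  94  93  90  91  90  87  75 102 107
   86  76  90]
 [ 92  93  93  90 115 157 151 104  83  90  93  91  91  92  89  79 102 111
   88  92  88]
 [ 91  93  90 103 153 153 108  88  92  92  92  88  93  92  78  68  98 108
   87  88  91]
 [ 91  89  95 140 159 115  83  89  89  93  92  88  76  90  80  79  94  99
   92  93  81]
 [ 89  93 132 158 126  90  89  88  87  89  86  89  83  87  85  91  93  94
   90  80  68]]
```

Run:
```python
from h import *
s=dict(np.load('pics/s2.npz')); r=R.from_euler('z',HY)
for n,p in(('tip mid top',[0,.011,.015]),('tip mid -2',[0,.0105,.013]),('tip low',[0,.01,.004]),('bottom wire',[0,0,-.002]),('stem mid',[0,-.009,.010]),('stemjoin',[0,0,.034])):
    print(n,proj(s,HOOK+r.apply(p)))
u0=proj(s,HOOK)
for d in([.001,0,0],[0,.001,0],[0,0,.001]): print(d,proj(s,HOOK+d)-u0)
```

```text
tip mid top [260.27813348 203.51292193]
tip mid -2 [260.15986264 204.10061234]
tip low [260.12883744 207.10373262]
bottom wire [257.39385911 206.97074043]
stem mid [254.70374262 200.91601837]
stemjoin [256.87086612 194.40467007]
[0.001, 0, 0] [-0.35761361  0.18035908]
[0, 0.001, 0] [0.26737711 0.22369707]
[0, 0, 0.001] [-0.01420648 -0.34134242]
```

Loop and hook show the same 0.8 px offset, so they agree relative to each other. Pass the loop over the tip.

Run:
```python
from h import *
P0=arm.read_eef_pos()
tgt=cpose(np.array([HOOK[0],HOOK[1],.2595-.1205]),HY)[0]
g=arm.move_linear(tgt,velocity=.03,guard=4.); print('guard',g,arm.read_eef_pos()-tgt)
arm.pause(.2)
print(np.mean([ (arm.pause(.03),arm.read_wrist_force())[1] for _ in range(12)],0),arm.read_time_s())
s=snap('scene','s3');w=snap('wrist','w4')
A=cv2.resize(s['img'][165:235,220:295,::-1],None,fx=8,fy=8,interpolation=cv2.INTER_CUBIC)
cv2.imwrite('pics/m2.png',A)
```

```text
guard False [-2.81854409e-06  9.81896089e-05  1.11652596e-05]
[ 0.23404485  0.12737317 -4.89214985] 14.5583
```

View pics/m2.png

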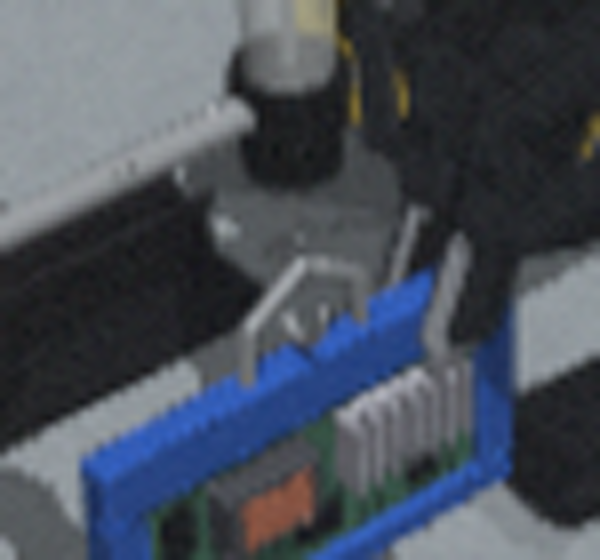

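The loop peak (300,260) is over the hook, whose tip (320,315) and seat (300,335) show through the loop. Ease the weight on, watching the force.

Run:
```python
from h import *
def F(n=40): arm.pause(.25); return np.mean([(arm.pause(.02),arm.read_wrist_force())[1] for _ in range(n)],0)
x,y=HOOK[:2]
go=lambda lp,v:arm.move_linear(cpose([x,y,lp-.1205],HY)[0],velocity=v)
go(.2395,.03)
D=[];Z=[]
for d in(.020,.040,.055):
    go(.2395-d,.03); f=F(); D.append(d);Z.append(f[2]); print(d,f,arm.read_time_s())
print('offset: F+78.5d', np.array(Z)+78.5*np.array(D))
snap('scene','s4')
```

```text
0.02 [ 1.92307706 -0.16145005 -2.97817049] 17.2083
0.04 [ 2.4769432  -0.3323381  -1.56338541] 18.9417
0.055 [ 2.94720677 -0.28645286 -0.39227563] 20.5083
offset: F+78.5d [-1.40817049  1.57661459  3.92522437]
```

Slope in z matches the spring, giving a balance near d = 60 mm. The side force Fx of about 2.9 N means the hook bears on the loop's sloping roof, so I'll shift the carrier +x until it centres.

Run:
```python
from h import *
def F(n=20): arm.pause(.12); return np.mean([(arm.pause(.02),arm.read_wrist_force())[1] for _ in range(n)],0)
x,y=HOOK[:2]
for k in range(1,6):
    arm.move_linear(cpose([x+.001*k,y,.2395-.055-.1205],HY)[0],velocity=.01); f=F(); print(k,np.round(f,2),arm.read_time_s())
    if f[0]<.6: break
snap('scene','s5')
```

```text
1 [ 2.65  2.2  -0.4 ] 21.2583
2 [ 1.49  1.1  -0.46] 21.9583
3 [-4.06  1.42 -0.34] 22.6583
```

Run:
```python
from h import *
def F(n=20): arm.pause(.12); return np.mean([(arm.pause(.02),arm.read_wrist_force())[1] for _ in range(n)],0)
x,y=HOOK[:2]
for k,dy in((2.3,0),(2.3,1),(2.3,-1)):
    arm.move_linear(cpose([x+.001*k,y+.001*dy,.2395-.055-.1205],HY)[0],velocity=.01); f=F(); print(k,dy,np.round(f,2),arm.read_time_s())
    if abs(f[1])<.6 and abs(f[0])<1: break
```

```text
2.3 0 [-0.82  2.07 -0.49] 23.4083
2.3 1 [ 0.01  0.29 -0.51] 24.1083
```

```bash
cat >> h.py <<'E'
HX,HYY=HOOK[0]+.0023,HOOK[1]+.001
def F(n=20,w=.15): arm.pause(w); return np.mean([(arm.pause(.02),arm.read_wrist_force())[1] for _ in range(n)],0)
E
python3 - <<'E'
from h import *
d=.0607
arm.move_linear(cpose([HX,HYY,.2395-d-.1205],HY)[0],velocity=.01); f=F(40); print(f)
e=-f[2]/78.5
if abs(e)>.0015 and abs(e)<.006:
    d+=e; arm.move_linear(cpose([HX,HYY,.2395-d-.1205],HY)[0],velocity=.01); print(d,F(20))
s=snap('scene','s6')
arm.gripper_to(.05); arm.gripper_to(.085)
arm.pause(.3); print('free F',F(30),arm.read_time_s())
s=snap('scene','s7')
P=arm.read_eef_pos(); z=R.from_euler('xyz',arm.read_tool_rot()).apply([0,0,1])
arm.move_linear(P-.05*z,velocity=.08)
print(arm.read_time_s(),'d',d)
t0=arm.read_time_s()
ims=[]
for i in range(6):
    s=arm.get_image('scene'); ims.append(s['img'].astype(int)); arm.pause(.25)
print('motion',[int((abs(ims[i+1]-ims[i])[150:330,200:330].max(2)>25).sum()) for i in range(5)],arm.read_time_s())
snap('scene','s8'); snap('wrist','w8')
a,b=[cv2.resize(cv2.imread(f'pics/{n}.png')[170:290,210:310],None,fx=4,fy=4,interpolation=cv2.INTER_CUBIC) for n in('s6','s8')]
cv2.imwrite('pics/m3.png',np.hstack([a,b]))
E
```

```text
[ 0.22105185 -0.11222821 -0.08038487]
free F [0.00038462 0.24267792 0.0647516 ] 27.5417
28.3667 d 0.0607
motion [3, 5, 2, 0, 1] 30.1667
```

View pics/m3.png

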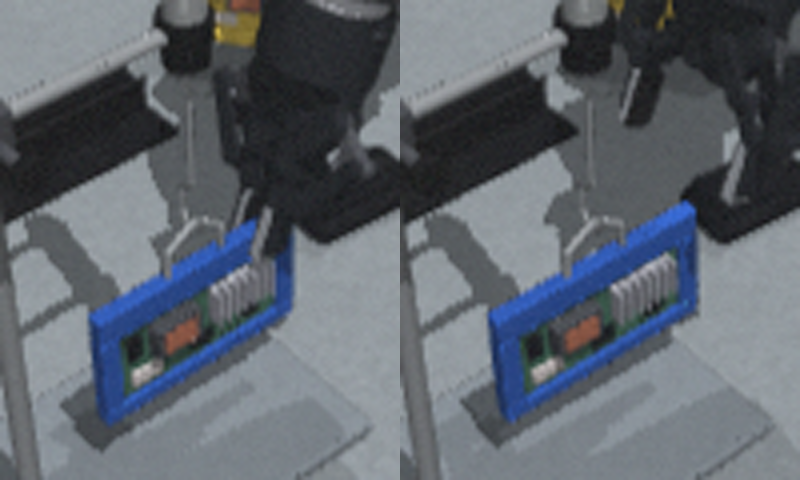

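The carrier hangs free and at rest, with its rail almost exactly where it was when gripped. I'll measure the small shift, wait a bit more, regrip, and lift slowly off.

Run:
```python
from h import *
def sh(n1,n2):
    g=[cv2.cvtColor(cv2.imread(f'pics/{n}.png'),cv2.COLOR_BGR2GRAY) for n in(n1,n2)]
    t=g[0][240:278,232:268]; r=cv2.matchTemplate(cv2.resize(g[1][232:286,224:276],None,fx=8,fy=8,interpolation=3),cv2.resize(t,None,fx=8,fy=8,interpolation=3),cv2.TM_CCOEFF_NORMED)
    _,m,_,l=cv2.minMaxLoc(r); return m,(l[0]-64)/8,(l[1]-64)/8
print(sh('s6','s7'),sh('s6','s8'))
arm.pause(1.0); snap('scene','s9'); print(sh('s8','s9'))
P,o=cpose([HX,HYY,.2395-.0607-.1205],HY)
arm.move_linear(P,velocity=.06,guard=8); print(np.linalg.norm(arm.read_eef_pos()-P),F(10))
arm.gripper_to(0.); print('w',arm.read_gripper_width(),F(20),arm.read_time_s())
snap('scene','s10'); print(sh('s6','s10'))
```

```text
(0.9522876143455505, 0.0, 0.0) (0.9507686495780945, 0.0, 0.0)
(0.9956925511360168, 0.0, 0.0)
0.0002936579301993386 [-0.02108812  0.12573314  0.08616755]
w 0.010811303681290354 [-0.89004184 -1.56769299  0.00685885] 33.7667
(0.9656723737716675, 0.0, 0.0)
```

Run:
```python
from h import *
go=lambda dy,lp,v,g=None:arm.move_linear(cpose(np.array([HX,HYY,lp-.1205])+R.from_euler('z',HY).apply([0,dy,0]),HY)[0],velocity=v,guard=g)
go(0,.2395,.03); print(F(10))
go(0,.2597,.03); print('hung off',F(20),arm.read_time_s())
print('guard',go(.05,.2597,.03,4.),F(10),arm.read_time_s())
s=snap('scene','s11')
g=cv2.cvtColor(s['img'],cv2.COLOR_RGB2GRAY)
print('tip',g[200:209,254:263]); print('loop pred',proj(s,np.array([HX,HYY,.2597])+R.from_euler('z',HY).apply([0,.05,0]))); print(g[204:214,264:278])
```

```text
[-0.30987862 -0.0253514  -4.7613179 ]
hung off [-0.03130878 -0.11888727 -4.90095821] 37.6167
guard False [-0.06320761  0.03259138 -4.70636335] 39.75
tip [[105 115 133 127  90  91  90  92  90]
 [102 125 149 144 122  87  92  90  88]
 [ 96 127 120 117 116  92  89  87  90]
 [ 87 141 104  93  87  89 135  87  89]
 [ 92 145 143  93  87  87 139  84  93]
 [ 90 118 163 113  88  84 105  79  87]
 [ 89  97 136 137  89  81  94  88  87]
 [ 88  92  97 108  82  81  94  90  93]
 [ 88  92  90  87  85  86  90  89  90]]
loop pred [271.13729518 210.23383767]
[[ 85  86  87  91  89  91  90  88  90  88  89  87  91  88]
 [ 92  90  87  89  91  88  92  90  88  87  89  90  89  88]
 [ 91  88  91  92  87  92  92  87  89  92  91  90  90  91]
 [ 90  91  89  91  89  92  90  90  90  91  89  93  84  86]
 [ 92  91  89  88  93  90  95 100  97  93  94  88  86  81]
 [ 88  92  89  92  87  94 106 145 122 123 122 120 122 121]
 [ 92  93  90  93  90 102 140 151 111 109 113 114 116 120]
 [ 93  90  91  90  95 136 156 121  89  88  91  89  93  88]
 [ 92  91  90  91 138 160 135  99  89  93  91  92  90  79]
 [ 92  89  95 119 164 145  95  96  92  91  90  88  92  80]]
```

The carrier is off the hook, the hook is back at zero, and the carrier is firmly held. Now to the rack. I'll descend with force guards and correct by the side force.

Run:
```python
from h import *
S=np.array([.5981,.3335,.008])
r=R.from_euler('z',RY)
P,o=cpose([.54,.15,.16],np.radians(8)); arm.move_linear(P,o,velocity=.15)
P,o=cpose([S[0],S[1],.17],RY); arm.move_linear(P,o,velocity=.15)
P,o=cpose([S[0],S[1],.045],RY); print('g',arm.move_linear(P,velocity=.1,guard=8))
f0=F(15,.3); print(r.inv().apply(f0),arm.read_time_s())
for z in(.034,.026,.018):
    P,o=cpose([S[0],S[1],z],RY); g=arm.move_linear(P,velocity=.03,guard=8); print(z,g,arm.read_eef_pos()[2]-P[2],np.round(r.inv().apply(F(12)-f0),2),arm.read_time_s())
    if g: break
snap('scene','s12');snap('wrist','w12');snap('top','t12')
```

```text
g False
[-0.01106824  0.06663201 -4.87104506] 44.05
0.034 False -0.00016324564939640407 [-0.12  0.07 -0.11] 44.9167
0.026 False -0.00040581722855992375 [ 0.39  2.99 -1.95] 45.6833
0.018 False -0.0002441577804501993 [ 0.96  3.13 -1.92] 46.45
```

Entered the slot with a light push toward +y, so I'll shift 0.8 mm and lower to the floor.

Run:
```python
from h import *
S=np.array([.5981,.3335,.008]); r=R.from_euler('z',RY); dy=0.
S2=S.copy()
for k in range(3):
    S2=S2+r.apply([0,.0006,0]); P,o=cpose([S2[0],S2[1],.018],RY); arm.move_linear(P,velocity=.02); f=r.inv().apply(F(12)); print(k,np.round(f,2))
    if f[1]<1.2: break
P,o=cpose([S2[0],S2[1],.0095],RY); print(arm.move_linear(P,velocity=.03,guard=10),arm.read_eef_pos()-P,np.round(r.inv().apply(F(12)),2))
P,o=cpose([S2[0],S2[1],.0055],RY); print(arm.move_linear(P,velocity=.01,guard=6),arm.read_eef_pos()-P,np.round(r.inv().apply(F(12)),2),arm.read_time_s(),S2)
d=snap('scene','s13');snap('wrist','w13');snap('top','t13')
```

```text
0 [-0.26  0.4  -5.12]
False [1.91495507e-04 5.05430020e-05 3.57214948e-05] [ 0.76  0.41 -3.62]
True [-2.08876834e-04 -6.03071099e-05  2.88534847e-03] [0.79 0.36 1.78] 48.575 [0.59793462 0.33407676 0.008     ]
```

Floor contact at underside 8.4 mm, so it is seated. Release, retreat and check.

Run:
```python
from h import *
arm.gripper_to(.055); print(arm.read_gripper_width(),F(5))
P=arm.read_eef_pos(); z=R.from_euler('xyz',arm.read_tool_rot()).apply([0,0,1])
arm.move_linear(P-.06*z,velocity=.08); w=snap('wrist','w14')
arm.move_linear(P-.06*z+[-.1,0,.12],velocity=.2)
t=snap('top','t14');s=snap('scene','s14'); print(arm.read_time_s())
S=np.array([.5979,.3341,.008]); r=R.from_euler('z',RY)
def blue(i): i=i.astype(int); return ((i[...,2]>150)&(i[...,2]-i[...,0]>90)).astype(np.uint8)
for n,d in(('top',t),('scene',s)):
  for nm,c in(('new',S),('weighed',S+r.apply([0,-.076,0]))):
    q=np.array([proj(d,c+r.apply([x,y,.09])) for x in(-.075,.075) for y in(-.006,.006)])
    lo=np.floor(q.min(0)-8).astype(int);hi=np.ceil(q.max(0)+8).astype(int)
    m=blue(d['img'][lo[1]:hi[1],lo[0]:hi[0]]); k,l,st,ce=cv2.connectedComponentsWithStats(m)
    if k>1:
      j=1+st[1:,4].argmax(); yx=np.argwhere(l==j); rc=cv2.minAreaRect((yx[:,::-1]+lo).astype(np.float32)); print(n,nm,'seen',rc,'pred',cv2.minAreaRect(q.astype(np.float32)))
# weighed carrier unmoved?
b=dict(np.load('pics/t0.npz'))['img'].astype(int); a0=dict(np.load('pics/s0.npz'))['img'].astype(int)
print('weighed diff top',(abs(b-t['img'])[150:215,175:196].max(2)>40).sum())
```

```text
0.05476526936549366 [ 0.15490571  0.36815603 -0.14317905]
51.4333
top new seen ((159.82354736328125, 206.2941436767578), (19.887920379638672, 3.8805696964263916), 75.96376037597656) pred ((154.83531188964844, 188.09548950195312), (56.913185119628906, 4.697296619415283), 75.40373992919922)
top weighed seen ((187.5076904296875, 196.36154174804688), (20.435449600219727, 3.946760892868042), 74.74488067626953) pred ((183.17214965820312, 179.93795776367188), (56.776222229003906, 4.6831746101379395), 74.95084381103516)
scene new seen ((366.2737121582031, 329.28851318359375), (5.223057746887207, 60.206871032714844), 31.75948143005371) pred ((365.6534118652344, 330.6690368652344), (6.436905860900879, 61.77315902709961), 31.34595489501953)
scene weighed seen ((333.13427734375, 313.093994140625), (4.751544952392578, 58.329315185546875), 34.99202346801758) pred ((333.1021423339844, 312.69110107421875), (5.918766498565674, 60.14936065673828), 35.19180679321289)
weighed diff top 1
```

Image code puts the rail where expected to within about 1.4 px. I'll check its height by triangulating the rail ends of both carriers in the saved pictures.

Run:
```python
from h import *
from scipy.optimize import least_squares
t=dict(np.load('pics/t14.npz'));s=dict(np.load('pics/s14.npz'))
S=np.array([.5979,.3341,.008]); r=R.from_euler('z',RY)
def sil(d,c,yaw,n):
    R_=R.from_euler('z',yaw); q=np.array([proj(d,c+R_.apply([x,y,.09])) for x,y in((-.075,-.006),(.075,-.006),(.075,.006),(-.075,.006))])
    m=np.zeros((420*4,560*4),np.uint8); cv2.fillPoly(m,[np.round((q+.5)*4).astype(int)],255); return cv2.GaussianBlur(cv2.resize(m,(560,420),interpolation=cv2.INTER_AREA).astype(float)/255,(5,5),1)
def fil(d):
    i=d['img'].astype(float); hsv=cv2.cvtColor(d['img'],cv2.COLOR_RGB2HSV); 
    return i,hsv
for n,d in(('top',t),('scene',s)):
  i,h=fil(d)
  for nm,c in(('new',S),('weighed',S+r.apply([0,-.076,0]))):
    # sample across/along profile at rail top: blue value (B) along slot x line and across line
    for lab,pts in(('along',[c+r.apply([x,0,.09]) for x in np.arange(-.085,.086,.005)]),('across',[c+r.apply([.03,y,.09]) for y in np.arange(-.014,.0141,.002)])):
      uv=np.array([proj(d,p) for p in pts],np.float32)
      v=cv2.remap((i[...,2]-i[...,0]).astype(np.float32),uv[:,:1],uv[:,1:],cv2.INTER_LINEAR).ravel().astype(int); print(n,nm,lab,v.tolist())
```

```text
top new along [1, 28, 159, 161, 159, 161, 164, 151, 149, 151, 149, 152, 77, 35, 125, 145, 155, 154, 151, 153, 121, 48, 146, 152, 151, 150, 151, 150, 152, 150, 150, 155, 17, 9, 12]
top new across [1, 15, 30, 47, 109, 141, 150, 152, 158, 103, 31, 0, 3, 3, 5]
top weighed along [-1, 19, 43, 149, 150, 148, 150, 149, 151, 150, 149, 150, 152, 54, 45, 122, 136, 157, 152, 157, 142, 103, 57, 148, 148, 149, 149, 150, 150, 149, 150, 150, 121, 7, 8]
top weighed across [4, 2, 4, 37, 75, 122, 153, 148, 143, 112, 69, 11, -3, 2, 2]
scene new along [11, 27, 132, 140, 140, 139, 130, 120, 123, 121, 120, 77, 44, 112, 122, 122, 122, 122, 104, 76, 44, 100, 124, 124, 123, 123, 115, 123, 125, 123, 125, 118, 72, 77, 75]
scene new across [5, 2, 2, 31, 91, 120, 122, 124, 127, 116, 75, 33, 10, 7, 0]
scene weighed along [10, 10, 44, 119, 121, 123, 120, 113, 120, 121, 120, 111, 66, 56, 119, 122, 120, 121, 122, 106, 69, 25, 110, 123, 123, 120, 122, 122, 121, 121, 123, 124, 102, 71, 53]
scene weighed across [5, 4, 4, 12, 63, 110, 121, 123, 125, 122, 95, 74, 54, 15, 7]
```

Both views agree. The new carrier stands at the same height as the weighed one, 2.5 mm off centre along the slot, which is within the slot's 5 mm of play.

```bash
python3 -c "
from rig import arm
print(arm.read_time_s(),arm.job_done())"
```

```text
the job is handed in; nothing more can be done
51.4333 None
```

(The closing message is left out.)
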